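# Bring an inspection-hatch hinge together on the tiler's bench

### The arm

A 6-joint arm with a two-finger parallel gripper is mounted at the origin on the work surface. World frame = base frame: x ahead of the robot, y to its left, z up, the work surface at z = 0. Lengths are in mm, angles in rad, forces in N, time in s.
With the tool pointing down it reaches from about 350 to 775 mm from the base axis. Payload 7.3 kg.
Tool frame: the origin (TCP) lies between the finger pads; the fingertips stand 22 mm ahead of it and the grasp point (between the pads) lies 3 mm ahead of it; z points along the fingers, x is the direction in which the jaws open and shut, and the axes are right-handed (so a half turn about z gives the same grasp; the last joint's range is limited). The gripper opens to 92 mm and grips with 3 to 60 N. Pads are 19 mm wide; open, the fingers measure 130 mm over their backs; the gripper's body (75 mm by 190 mm) begins 47 mm behind the grasp point.
Start: joints at [-1.277, 0.342, 1.524, -0, 1.275, -0.146], TCP at [223.547, -475.047, 248.741] pointing down, gripper open.
Joint ranges: [-2.53, 2.53], [-0.77, 2.02], [0.04, 2.7], [-1, 4.14], [0.28, 2.66], [-3.11, 3.11]. Speed limits (rad/s): [2.57, 2.57, 3.14, 3.14, 3.14, 3.14].

### API

Orientations are given as [roll, pitch, yaw] about the fixed x, y, z axes, in that order (R = Rz(yaw) Ry(pitch) Rx(roll)).
In Python, from plant import * gives the robot as it stands. The module is installed in compiled form; this text tells all that it offers.
- The arm moves only by the shell command python3 -m handwheel 'ROWS' [OPENING]. ROWS is a JSON object of lists of equal length, an entry for each row: "translation": the shift along the world's x, y, z in units of 15 cm (1.0 is 15 cm), a list of three; "twist": the turn about the world's z in units of 90 degrees (1.0 is 90 degrees). In form: {"translation": [[tx, ty, tz], ...], "twist": [twist, ...]}. A call has exactly 8 rows; each row shifts and turns the pose as measured when the row begins; what a row does not reach is not made up. A row lasts 1/8 s, in which the tool goes at most 62.5 mm and 10.7 degrees, less where a joint would pass 70% of its speed; a pose out of reach is approached as far as the arm can. A call with a number of a shift or a turn outside -1 to 1 is refused whole. A call with a gripper value outside its range is refused whole. OPENING is the closure in counts, from 0 (fully open) to 255 (shut), set as the call begins (- or left out, the last holds). The fingers move at their own pace and stop on an object; the grip force is fixed at half the most. Time passes only in rows, so rows that do not move let the fingers close, or fill a call up. It gives the time, the measured TCP pose, the force and the opening at its end, in the units of the state.
- get_obs(): the state, without advancing time (a new reading comes with each control period).
- capture(name): name is "scene" or "top" or "wrist"; returns a dict with "img" (420x560x3 uint8, red, green, blue), "vertical_fov" (degrees; the focal length in pixels is half the picture's height over the tangent of half this angle, whatever the lens; pixels are square), "cx", "cy" (the principal point, pixels), "world_from_camera" (4x4, takes a point from camera to world coordinates). Camera axes: x right, y up, looking along -z (the intrinsics and any distortion apply to the point x, -y, -z); pixel columns grow to the right and rows downward; lengths in mm; the calibration is good to about 2 mm. A picture is of the moment at which its call begins. There is no depth.
- close_job(): hands the job in, once; it reports no verdict.
Trained networks look in the newest picture that a camera, given by its name, has taken for a name from the list of things; names that differ only in an ending like _2 or _b are one class to them, and where a whole thing is asked for, a point or a joint stands for the part that bears it (a point fixed in the world has none). Each returns a list of dicts, best first, with "score" (0 to 1); they miss things now and then, are a little off and sometimes report something else, mostly with a low value. They report only what shows in the picture. A call takes as long as a camera call. They do not tell look-alikes from the thing itself.
- search_frame(camera, label): "position" ([x, y, z] in mm, in the coordinates of the camera as it stood for that picture, good to about 4 mm: the middle of the surface that is visible of it).
- spot_point(camera, label): "position" ([x, y, z] in mm, in the coordinates of the camera as it stood for that picture, good to about 4 mm: a listed point, or the origin of a listed thing).
The state is a dict: "time": time; "joint_positions": joint angles; "dq": joint speeds; "tau": joint torques, N m; "tool_pos": TCP position; "tcp_rot": TCP orientation; "contact_force": force on the tool from outside, world axes, zero at the start; "moment": the same for the moment, N m; "grip_width": finger opening in mm.
Only numpy, scipy, OpenCV 4.12 (cv2) and the standard library are available. Lean on these libraries where they do the work, as an engineer would, in place of code of your own. Each camera call takes 0.05 s, during which the arm holds its last target.

### The job

Turn the jamb block on its turntable until the pointer on the disc meets the fixed pointer on the base. Then pick up the stile block that carries the loose hinge leaf and bring its single knuckle between the two knuckles of the jamb's leaf, without forcing it, so that the three holes line up ready for a pin. Finish still holding it there in the air with the gripper, still and not leaning on the jamb; leave the pin and everything else on the bench alone.

Things in the scene. Friction and masses are not known exactly. Their poses are not given: they have to be found in the camera images.
- turntable: Fixed dark steel round base, 190 mm across, 20 mm high. Origin: centre of its underside on the bench, on the vertical turning axis. Its fixed pointer, a steel bar 18 mm long, 8 mm wide, rising 12 mm above the base, lies on its rim 77 to 95 mm from the axis on its own -x side, the side roughly towards the robot.
- jamb (a joint): Angle (rad) of the disc and jamb block on the base: 0 when the two pointers meet, positive counter-clockwise from above; starts between 0.5 and 1.2. About 0.4 N m of friction keeps it where it is left. The aluminium disc, 150 mm across, top 32 mm above the bench, has a steel pointer 8 mm wide on its top, 52 to 75 mm from the axis on the jamb's own -x side.
- jamb_top (a point): Centre of the top of the wooden jamb block, on the turning axis, 112 mm above the bench; axes x, y turn with the block. The block is 50 x 50 mm, 80 mm tall (32 to 112 mm above the bench), fixed on the disc and turns with it. Its +y and -y sides are bare, 50 mm apart, and can be gripped from above; the hinge leaf is on its -x side.
- jamb_bore (a point): Middle of the gap between the two knuckles of the jamb's leaf, on the hole axis, 100 mm above the bench, 40 mm from the turning axis, 15 mm before the block's -x face (13 mm before the leaf plate). Axes as the jamb: y along the holes, z up. Knuckles: steel tubes 18 mm outside, 10 mm inside, 11 mm long, 28 mm apart; the gap is open from above and from -x. A tab under each joins it to the plate.
- stile: Loose wooden stile block with the other hinge leaf, lying flat, about 0.13 kg: 70 mm long (x), 40 mm wide (y), 30 mm thick (z, up). Origin: centre of the block's underside. A 3 mm steel leaf, 22 mm wide, on its top runs out over the +x end to a single knuckle. Grip its bare +y and -y sides, 40 mm apart, from above. A plain offcut of the same size, with no leaf, is not it.
- stile_bore (a point): Centre of the hole of the stile's knuckle, 51 mm along +x and 30 mm above the stile's origin. The knuckle is a tube along the stile's y, 22 mm long, 18 mm outside, 10 mm inside. Matched, it coincides with jamb_bore, y along the jamb's y, the stile on the jamb's -x side with its +x end towards the jamb; the stile's underside is then 70 mm above the bench.
- pin: Bystander: loose steel hinge pin, 65 mm long, 6 mm thick, with a 24 mm crosshead at its origin, lying on the bench.
- offcut: Bystander: plain wooden block 70 x 40 x 30 mm without hinge leaf.
- spacer_jar: Bystander: upright grey jar with white lid, 60 mm across, 70 mm tall.
- screwdriver: Bystander: screwdriver lying along its x.
- tile_a: Bystander: tile 100 x 100 x 7 mm lying flat.
- tile_b: Bystander: tile 100 x 100 x 7 mm lying flat.
- trowel: Bystander: steel trowel 200 x 100 mm (long along its x) lying flat, with a raised grip, about 55 mm high.
There are look-alikes about, which are no part of the job. What is shaped like the stile but black, purple or red is not meant.

How it is judged:
By the outcome, as a careful person would: the job done as asked, in the order asked, and still so for the second after the job is handed in, while the arm keeps its last pose, push and grip.
It also fails if it takes over 51 s, if anything falls off the work surface, if the arm or the gripper's body presses on something with over 40 N, if the wrist force passes 120 N, or if a joint passes its speed limit or range.

## Working session

There is one attempt and no reset: what is moved stays moved. The work goes in short steps, Python scripts to look and compute and a shell command to move; the robot and the scene stay as the last step left them, time stands still between calls to the robot, and variables do not carry over. Pictures are saved under pics/ and viewed, and the job is handed in when it is done.

```bash
mkdir -p pics; cat > h.py <<'E'
import numpy as np, cv2
from plant import *
def snap(n,fn):
    c=capture(n); cv2.imwrite('pics/'+fn,c['img'][:,:,::-1]); return c
def w(c,p):
    return (np.array(c['world_from_camera'])@np.r_[p,1])[:3]
def f(c): return c['img'].shape[0]/2/np.tan(np.radians(c['vertical_fov'])/2)
def pix(c,P):
    q=np.linalg.inv(np.array(c['world_from_camera']))@np.r_[P,1]
    return np.array([c['cx']+f(c)*q[0]/-q[2], c['cy']+f(c)*q[1]/q[2]])
def onz(c,u,v,z):
    T=np.array(c['world_from_camera']); d=T[:3,:3]@np.array([(u-c['cx'])/f(c),-(v-c['cy'])/f(c),-1]); o=T[:3,3]
    return o+d*(z-o[2])/d[2]
E
python3 - <<'E'
from h import *
for n in ['scene','top','wrist']:
    c=snap(n,n+'0.png'); print(n,c['vertical_fov'],c['cx'],c['cy'],[k for k in c], np.round(c['world_from_camera'],3).tolist())
    for l in ['turntable','jamb','stile','offcut','pin']:
        for r in search_frame(n,l)[:4]:
            P=w(c,r['position']); print(' ',l,round(r['score'],2),P.round(),pix(c,P).round())
    for l in ['jamb_top','jamb_bore','stile_bore','stile','turntable']:
        for r in spot_point(n,l)[:4]:
            P=w(c,r['position']); print('  sp',l,round(r['score'],2),P.round(),pix(c,P).round())
o=get_obs();print(o)
E
```

```text
scene 49.272159372161134 281.17395071360676 209.74934170972446 ['img', 'vertical_fov', 'cx', 'cy', 'world_from_camera'] [[-0.482, -0.758, 0.439, 992.059], [0.876, -0.419, 0.24, 305.776], [0.002, 0.501, 0.866, 1095.88], [0.0, 0.0, 0.0, 1.0]]
  turntable 0.69 [ 616. -202.   33.] [181. 223.]
  jamb 0.97 [ 612. -207.   30.] [180. 221.]
  stile 0.69 [597. 290.  31.] [354. 304.]
  stile 0.65 [337. 379.  30.] [426. 236.]
  stile 0.64 [201. 328.  31.] [426. 189.]
  stile 0.6 [568. 162.  30.] [312. 271.]
  offcut 0.97 [412.  15.  29.] [290. 200.]
  sp jamb_top 0.7 [ 601. -218.  109.] [173. 201.]
  sp jamb_bore 0.93 [ 570. -246.   99.] [172. 190.]
  sp stile_bore 0.92 [166. 281.  31.] [414. 173.]
  sp stile_bore 0.84 [338. 429.  30.] [445. 245.]
  sp stile_bore 0.72 [613. 165.  30.] [304. 286.]
  sp stile_bore 0.62 [605. 244.  32.] [335. 298.]
  sp stile 0.94 [588. 296.  -2.] [356. 307.]
  sp stile 0.74 [197. 332.  -2.] [424. 195.]
  sp stile 0.56 [561. 160.  -1.] [312. 273.]
  sp stile 0.47 [557. 448.  -4.] [418. 326.]
  sp turntable 0.85 [ 602. -218.   -1.] [181. 222.]
  sp turntable 0.52 [4
[... 1465 characters left out ...]
  11.]
{'time': 1.65, 'joint_positions': array([-1.27701451e+00,  3.41977703e-01,  1.52409079e+00,  7.00640675e-06,
        1.27537425e+00, -1.46004671e-01]), 'dq': array([-4.35859375e-05,  1.53852356e-04,  1.50117431e-05, -5.91637804e-04,
       -8.98304694e-04, -9.40024630e-04]), 'tau': array([ 9.39019155e-04, -4.31121647e+01, -2.44474000e+01,  7.19142007e-02,
        4.82960371e-02,  1.50573408e-05]), 'tool_pos': array([ 223.54481464, -475.06044678,  248.75530907]), 'tcp_rot': array([ 3.14157748e+00, -1.49283159e-04, -1.13101188e+00]), 'contact_force': array([-0.8403297 , -0.59938173, -0.13302765]), 'moment': array([-0.04410092, -0.0408743 ,  0.03148189]), 'grip_width': 92.03143963203388}
```

View pics/scene0.png

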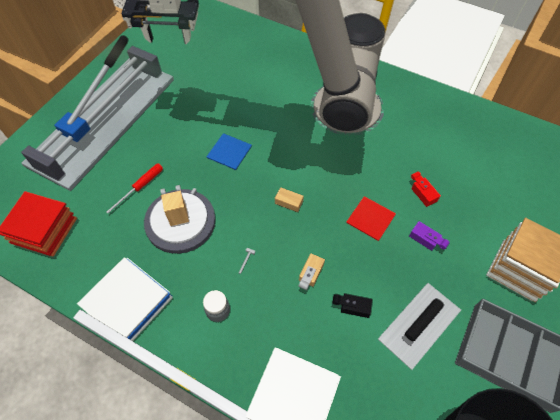

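View pics/top0.png

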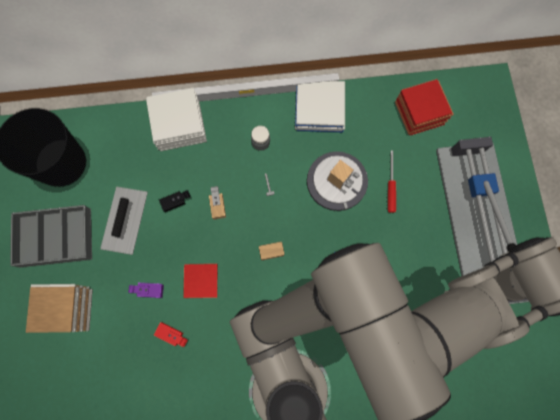

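```bash
python3 -c "
import cv2
i=cv2.imread('pics/scene0.png');cv2.imwrite('pics/c1.png',cv2.resize(i[160:360,280:480],None,fx=3,fy=3,interpolation=2)[:600])
i=cv2.imread('pics/top0.png');cv2.imwrite('pics/c2.png',cv2.resize(i[130:230,290:390],None,fx=6,fy=6,interpolation=2))
i=cv2.imread('pics/top0.png');cv2.imwrite('pics/c3.png',cv2.resize(i[170:350,110:240],None,fx=3.3,fy=3.3,interpolation=2))
"
```

```text
(no output)
```

View pics/c1.png

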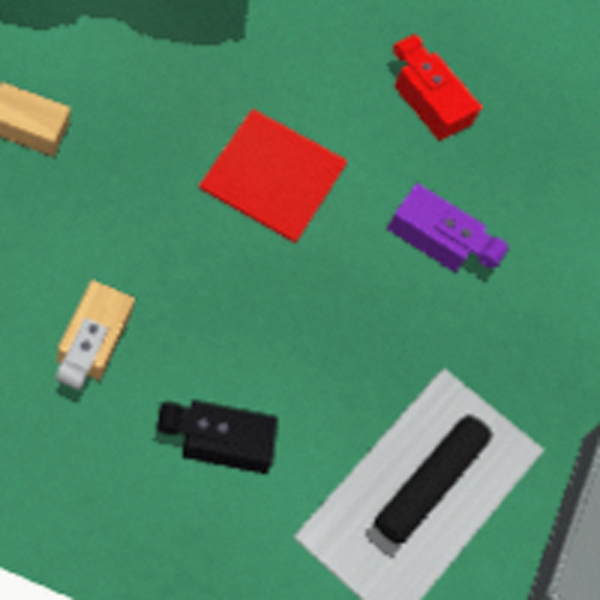

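View pics/c2.png

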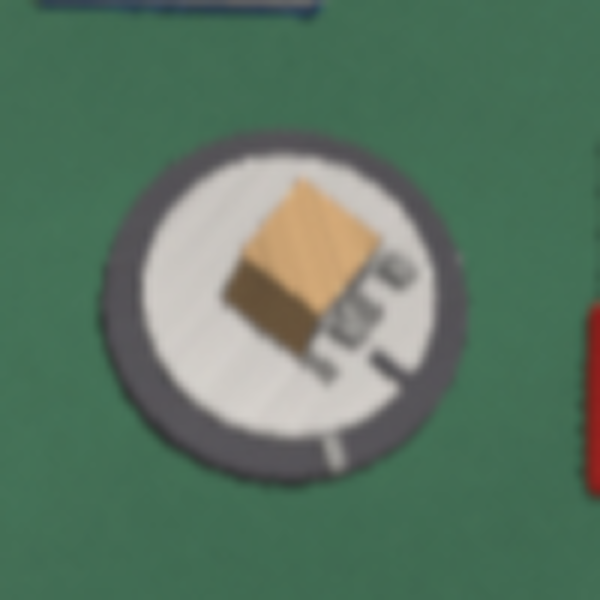

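View pics/c3.png

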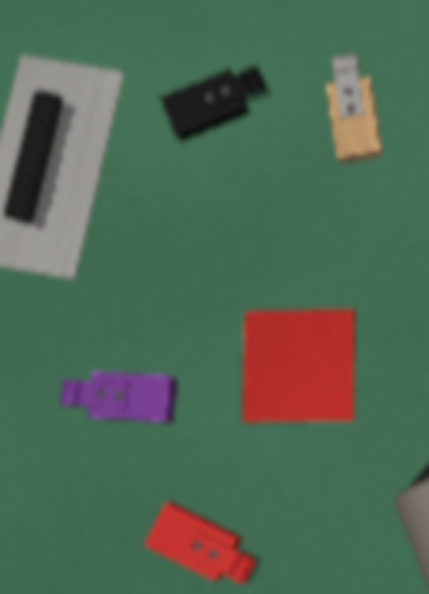

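The real stile is the wooden block with the steel leaf, at scene (312,271) and top (217,205). Black is at scene (354,304), purple at (429,236) and red at (424,189), all excluded by colour. The offcut at (290,200) has no leaf. The enlarged crops confirm this. In the top view, the fixed pointer is near (346,205) and the disc pointer near (354,191).

Next I bring the wrist camera towards the jamb.

```bash
cat > m.py <<'E'
from h import *
import sys
E
python3 - <<'E'
from h import *
c=capture('top')
A=np.array([602,-220.])
for (u,v,z) in [(290+335/6,130+452/6,26),(290+389/6,130+370/6,38)]:
    P=onz(c,u,v,z)[:2]; d=A-P; print(P,np.hypot(*d),np.arctan2(d[1],d[0]))
# tool target for wrist cam: offset cam in tool
print(onz(c,272,213,0))
E
```

```text
[ 515.07199134 -234.19149391] 88.07881237293513 0.1618280857965294
[ 551.70269502 -265.42852505] 67.77587901440498 0.7345802382384677
[522.30461084  -8.29460963   0.        ]
```

```bash
python3 -m handwheel '{"translation":[[0.4,0.2,0],[0.4,0.2,0],[0.4,0.2,0],[0.4,0.2,0],[0.4,0.2,0],[0.2,0.1,0],[0,0,0],[0,0,0]],"twist":[0.1,0.1,0,0,0,0,0,0]}'; python3 - <<'E'
from h import *
c=snap('wrist','w1.png'); print(get_obs()['tool_pos'],get_obs()['tcp_rot'],np.round(c['world_from_camera'],3).tolist())
for l in ['jamb_top','jamb_bore','turntable']:
    for r in spot_point('wrist',l)[:2]:
        P=w(c,r['position']); print('  sp',l,round(r['score'],2),P.round(),pix(c,P).round())
E
```

```text
time: 2.7
tool_pos: [538.8, -316.4, 248.0]
tcp_rot: [3.14, -0.002, -0.81]
contact_force: [0.4, 0.6, 0.0]
grip_width: 91.9
[ 538.64798595 -316.43810367  248.06201419] [ 3.14040325e+00 -1.51907162e-03 -8.10758412e-01] [[0.689, 0.69, 0.223, 598.94], [-0.725, 0.655, 0.214, -257.803], [0.002, -0.309, 0.951, 383.881], [0.0, 0.0, 0.0, 1.0]]
  sp jamb_top 0.65 [ 602. -222.  110.] [240.  51.]
  sp jamb_bore 0.85 [ 570. -249.   98.] [240. 110.]
  sp turntable 0.56 [ 603. -219.   -1.] [249.  60.]
```

View pics/w1.png

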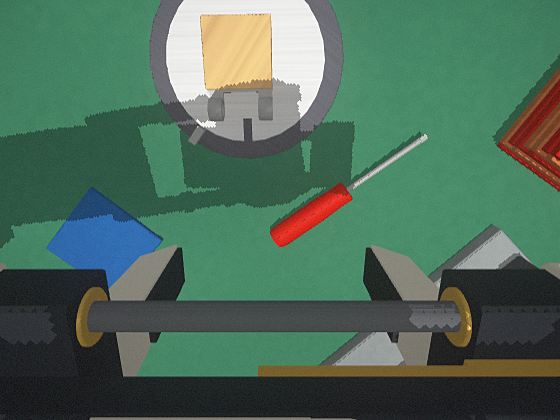

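The wrist view shows the jamb block top (about (200–272, 15–89)), the knuckles at (216,105)/(266,105), the disc pointer at (248,130) and the fixed pointer at (196,134). I'll move closer for a second view.

```bash
python3 -m handwheel '{"translation":[[0.15,0.15,0],[0.1,0.1,0],[0,0,0],[0,0,0],[0,0,0],[0,0,0],[0,0,0],[0,0,0]],"twist":[0,0,0,0,0,0,0,0]}'; python3 - <<'E'
from h import *
c=snap('wrist','w2.png'); print(get_obs()['tool_pos'],get_obs()['tcp_rot'])
for l in ['jamb_top','jamb_bore','turntable']:
    for r in spot_point('wrist',l)[:2]:
        P=w(c,r['position']); print('  sp',l,round(r['score'],2),P.round(),pix(c,P).round())
cv2.imwrite('pics/w2c.png',cv2.resize(c['img'][0:240,120:380,::-1],None,fx=2.5,fy=2.5,interpolation=2))
import pickle; pickle.dump(c,open('w2.pkl','wb'))
E
```

```text
time: 3.9
tool_pos: [573.3, -283.2, 249.3]
tcp_rot: [3.139, -0.003, -0.818]
contact_force: [-0.3, 0.4, 1.1]
grip_width: 91.4
[ 573.27239779 -283.1524543   249.27844622] [ 3.13875475e+00 -3.01266404e-03 -8.18387236e-01]
  sp jamb_bore 0.8 [ 569. -250.  101.] [242. 171.]
  sp turntable 0.88 [ 604. -220.    1.] [250. 108.]
```

View pics/w2c.png

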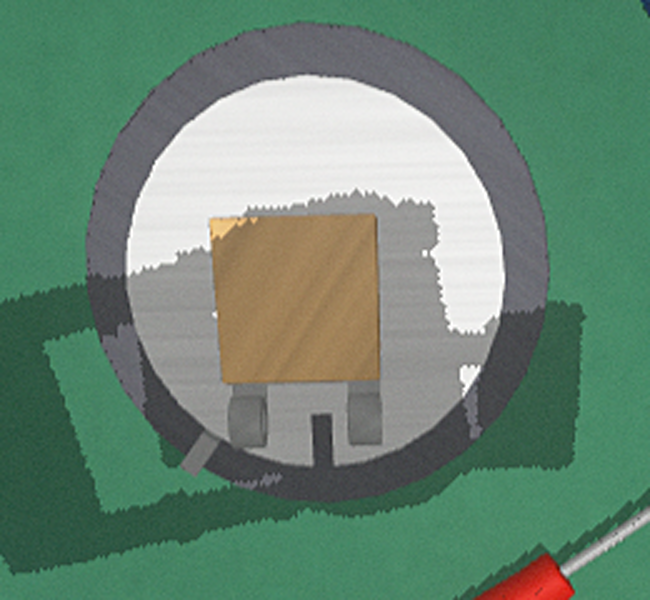

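```bash
cat > g.py <<'E'
from h import *
from scipy.optimize import least_squares
def circ(P):
    P=np.array(P)[:,:2]
    s=least_squares(lambda q:np.hypot(*(P-q[:2]).T)-q[2],[600,-220,75]); return s.x.round(1),np.abs(s.fun).max().round(1)
E
python3 - <<'E'
from g import *
import pickle; c=pickle.load(open('w2.pkl','rb'))
X=lambda a,b,z: onz(c,120+(a+.5)/2.5-.5,(b+.5)/2.5-.5,z)
q=[X(a,b,112)[:2] for a,b in [(211,217),(376,213),(380,381),(223,383)]]
q=np.array(q); print(q.round(1),'centre',q.mean(0))
e=[q[1]-q[0],q[2]-q[1],q[3]-q[2],q[0]-q[3]]
print([ (np.hypot(*d).round(1),np.arctan2(d[1],d[0]).round(3)) for d in e])
print('disc',circ([X(a,b,32) for a,b in [(127,262),(504,268),(308,75),(300,466),(182,130),(437,130),(190,418)]]))
print('base',circ([X(a,b,20) for a,b in [(86,262),(548,268),(308,22),(330,500),(150,85),(480,95)]]))
for A in [q.mean(0)]:
  for n,(a,b,z) in dict(fixA=(215,435,32),fixB=(182,470,32),fm=(200,453,32),dp=(321,438,44)).items():
    P=X(a,b,z)[:2]; d=A-P; print(n,P.round(1),np.hypot(*d).round(1),np.arctan2(d[1],d[0]).round(3))
E
```

```text
[[ 600.7 -186.2]
 [ 635.2 -221.4]
 [ 599.2 -256.5]
 [ 564.9 -220.7]] centre [ 600.00935001 -221.22822277]
[(np.float64(49.2), np.float64(-0.796)), (np.float64(50.3), np.float64(-2.368)), (np.float64(49.6), np.float64(2.335)), (np.float64(49.7), np.float64(0.766))]
disc (array([ 599.2, -221.3,   74.5]), np.float64(0.8))
base (array([ 600.2, -220.2,   94. ]), np.float64(1.0))
fixA [ 525.7 -231. ] 75.0 0.131
fixB [ 504.5 -230.5] 96.0 0.097
fm [ 515.4 -231.4] 85.2 0.119
dp [ 557.5 -262.8] 59.5 0.774
```

Axis about (600,-221), jamb heading about 0.77, target heading about 0.12. I'm moving over the axis and then down.

```bash
python3 -m handwheel '{"translation":[[0.09,0.2,0],[0.09,0.2,0],[0,0.015,-0.3],[0,0,-0.2],[0,0,0],[0,0,0],[0,0,0],[0,0,0]],"twist":[0,0.012,0,0,0,0,0,0]}'; python3 -c "
from h import *
o=get_obs();print(o['tool_pos'],o['tcp_rot'],(np.array([600,-221,95])-o['tool_pos'])/150)"
```

```text
time: 5.1
tool_pos: [603.0, -219.9, 177.3]
tcp_rot: [3.141, -0.011, -0.799]
contact_force: [1.0, -0.8, -0.4]
grip_width: 92.0
[ 602.97412142 -219.90255835  177.25151737] [ 3.14148899 -0.01081074 -0.79921805] [-0.01982748 -0.00731628 -0.54834345]
```

```bash
python3 -m handwheel '{"translation":[[-0.02,-0.007,-0.2],[0,0,-0.2],[0,0,-0.15],[0,0,0],[0,0,0],[0,0,0],[0,0,0],[0,0,0]],"twist":[0,0,0,0,0,0,0,0]}'; python3 -c "
from h import *
o=get_obs();print(o['tool_pos'],o['tcp_rot'],(np.array([600,-221,95])-o['tool_pos'])/150)"
```

```text
time: 6.1
tool_pos: [603.5, -223.4, 101.3]
tcp_rot: [-3.137, -0.025, -0.8]
contact_force: [-0.0, 0.3, 0.0]
grip_width: 92.0
[ 603.46073826 -223.3826417   101.28881641] [-3.13697656 -0.02474429 -0.80008399] [-0.02307159  0.01588428 -0.04192544]
```

```bash
python3 -m handwheel '{"translation":[[-0.012,0.008,-0.02],[-0.012,0.008,-0.02],[0,0,0],[0,0,0],[0,0,0],[0,0,0],[0,0,0],[0,0,0]],"twist":[0,0,0,0,0,0,0,0]}'; python3 -c "
from h import *
o=get_obs();print(o['tool_pos'],o['tcp_rot'],(np.array([600,-221,95])-o['tool_pos'])/150)"
```

```text
time: 7.1
tool_pos: [599.6, -220.8, 95.0]
tcp_rot: [-3.137, -0.025, -0.8]
contact_force: [1.0, 0.4, 0.2]
grip_width: 91.5
[ 599.61241347 -220.81245624   94.98925814] [-3.13691935 -0.02481506 -0.80011806] [ 2.58391018e-03 -1.25029171e-03  7.16124293e-05]
```

```bash
python3 -m handwheel '{"translation":[[0,0,0],[0,0,0],[0,0,0],[0,0,0],[0,0,0],[0,0,0],[0,0,0],[0,0,0]],"twist":[0,0,0,0,0,0,0,0]}' 255; python3 -c "
from h import *
o=get_obs();print(o['tool_pos'],o['tcp_rot'],o['contact_force'],o['moment'],o['grip_width'])"
```

```text
time: 8.1
tool_pos: [600.1, -221.3, 95.0]
tcp_rot: [-3.136, -0.025, -0.8]
contact_force: [2.3, -1.8, -0.3]
grip_width: 50.2
[ 600.10762986 -221.30127849   95.04631969] [-3.13638542 -0.02537663 -0.8004253 ] [ 2.32440185 -1.77516091 -0.34072455] [0.46204284 0.43796775 0.12362951] 50.21333162103175
```

```bash
python3 -m handwheel '{"translation":[[0,0,0],[0,0,0],[0,0,0],[0,0,0],[0,0,0],[0,0,0],[0,0,0],[0,0,0]],"twist":[-0.06,-0.06,-0.06,-0.06,-0.06,-0.06,0,0]}'; python3 - <<'E'
from h import *
o=get_obs();print(o['tool_pos'],o['tcp_rot'],o['contact_force'],o['moment'],o['grip_width'])
c=snap('wrist','w3.png'); snap('top','t3.png');snap('scene','s3.png')
cv2.imwrite('pics/w3c.png',c['img'][:,:,::-1])
i=cv2.imread('pics/top0.png')
for n,y,x in [('t3',130,290),('s3',170,130)]:
    i=cv2.imread('pics/%s.png'%n);cv2.imwrite('pics/%sc.png'%n,cv2.resize(i[y:y+100,x:x+100],None,fx=5,fy=5,interpolation=2))
E
```

```text
time: 9.1
tool_pos: [600.1, -221.3, 95.0]
tcp_rot: [-3.136, -0.025, -1.38]
contact_force: [0.8, -2.1, -0.2]
grip_width: 50.3
[ 600.142766   -221.29486863   95.01281904] [-3.13620118 -0.02496356 -1.37959599] [ 0.77980388 -2.07699137 -0.24302491] [ 0.81033333 -0.13069778 -0.38994099] 50.25202847397728
```

View pics/w3.png

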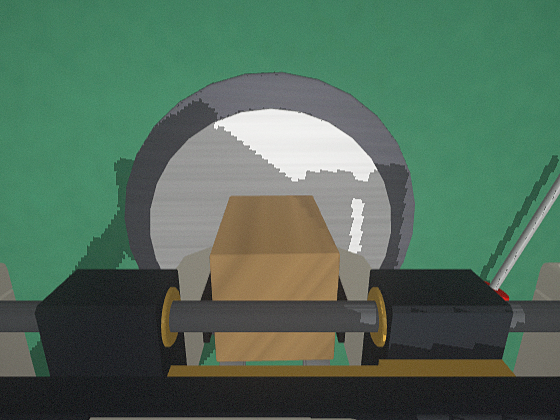

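View pics/t3c.png

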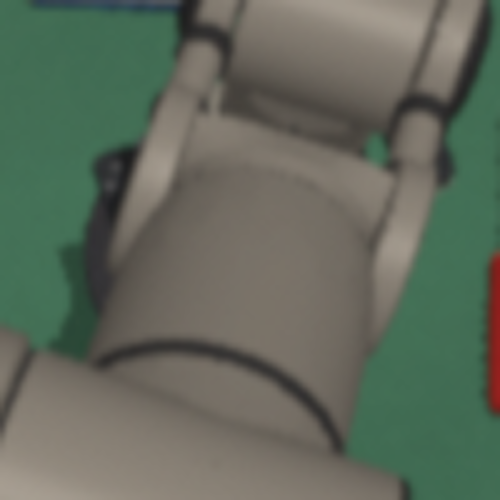

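View pics/s3c.png

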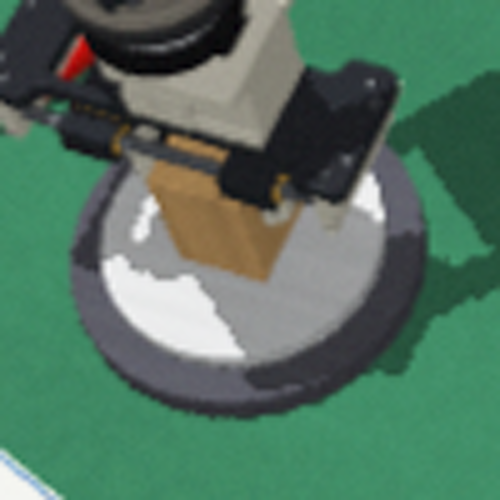

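```bash
python3 -m handwheel '{"translation":[[0,0,0],[0,0,0],[0,0,0],[0,0,0],[0,0,0],[0,0,0],[0,0,0],[0,0,0]],"twist":[-0.02,-0.02,0,0,0,0,0,0]}'; python3 -m handwheel '{"translation":[[0,0,0],[0,0,0],[0,0,0],[0,0,0],[0,0,0.1],[0,0,0.15],[0,0,0.15],[0,0,0.15]],"twist":[0,0,0,0,0,0,0,0]}' 0;python3 -m handwheel '{"translation":[[-0.05,0,0.2],[-0.2,-0.03,0.2],[-0.1,0,0.1],[0,0,0],[0,0,0],[0,0,0],[0,0,0],[0,0,0]],"twist":[0,0,0,0,0,0,0,0]}'; python3 - <<'E'
from h import *
o=get_obs();print(o['tool_pos'],o['tcp_rot'],o['contact_force'],o['moment'],o['grip_width'])
import pickle
c=snap('wrist','w4.png');pickle.dump(c,open('w4.pkl','wb'))
E
```

```text
time: 10.25
tool_pos: [600.1, -221.3, 95.0]
tcp_rot: [-3.137, -0.026, -1.444]
contact_force: [1.5, -1.6, 0.7]
grip_width: 50.6
time: 11.25
tool_pos: [599.2, -220.7, 181.3]
tcp_rot: [-3.139, -0.026, -1.443]
contact_force: [-0.2, -0.5, 1.0]
grip_width: 91.9
time: 12.25
tool_pos: [547.3, -225.1, 263.4]
tcp_rot: [-3.134, -0.029, -1.442]
contact_force: [0.2, 0.5, -0.9]
grip_width: 92.0
[ 547.3482686  -225.10319894  263.41149074] [-3.13355544 -0.02947602 -1.44194086] [ 0.24860472  0.45788843 -0.85594442] [0.05850298 0.01164746 0.02835712] 91.96120286607363
```

View pics/w4.png

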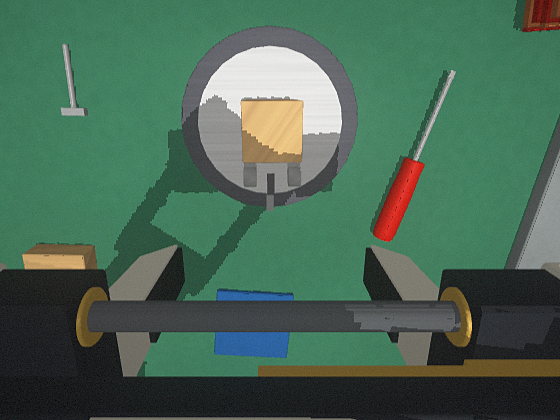

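```bash
python3 -c "
import cv2
i=cv2.imread('pics/w4.png');cv2.imwrite('pics/w4c.png',cv2.resize(i[145:220,220:320],None,fx=8,fy=8,interpolation=2))
cv2.imwrite('pics/w4d.png',cv2.resize(i[20:220,170:370],None,fx=3,fy=3,interpolation=2))"
```

```text
(no output)
```

View pics/w4c.png

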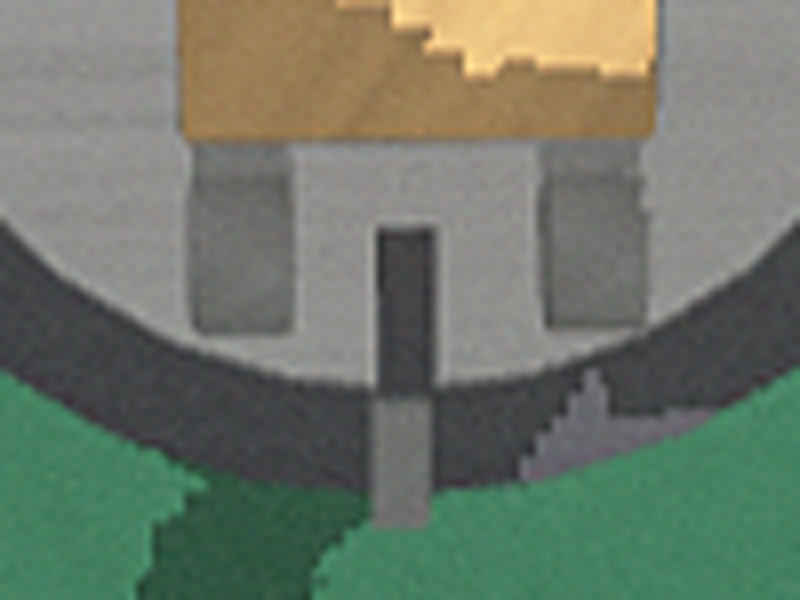

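View pics/w4d.png

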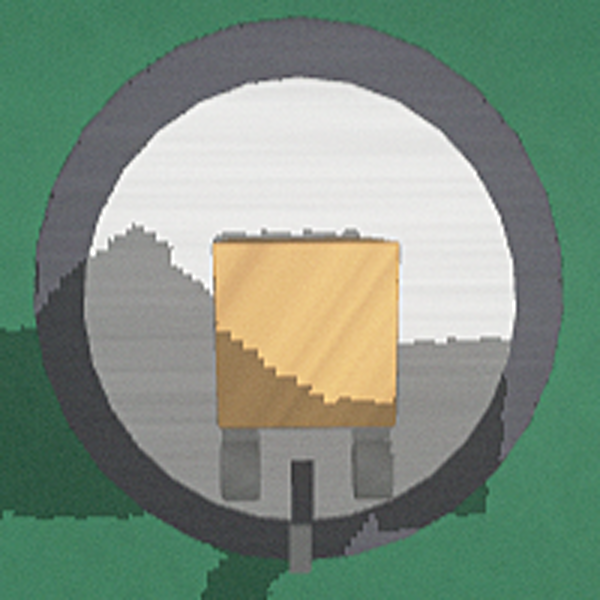

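```bash
python3 - <<'E'
from g import *
import pickle; c=pickle.load(open('w4.pkl','rb'))
X=lambda a,b,z: onz(c,220+(a+.5)/8-.5,145+(b+.5)/8-.5,z)[:2]
Y=lambda a,b,z: onz(c,170+(a+.5)/3-.5,20+(b+.5)/3-.5,z)[:2]
q=np.array([Y(a,b,112) for a,b in [(214,241),(400,241),(397,428),(217,428)]]); A=q.mean(0)
print('centre',A,[ (np.hypot(*d).round(1),np.arctan2(d[1],d[0]).round(3)) for d in np.roll(q,-1,0)-q])
print('disc',circ([Y(a,b,32) for a,b in [(84,290),(516,290),(298,76),(300,521),(140,140),(455,140),(150,445),(450,445)]]))
for B in [A,np.array([600,-221])]:
  for z in (36,40,44):
    P=(X(406,235,z)+X(406.5,390,z))/2; d=B-P; print('dp',z,P,np.hypot(*d),np.arctan2(d[1],d[0]))
  P=(X(403.5,405,32)+X(401.5,520,32))/2; d=B-P; print('fp',P,np.hypot(*d),np.arctan2(d[1],d[0]))
k=[(X(243,250,109)),(X(594,250,109))]; print(k,(k[0]+k[1])/2)
E
```

```text
centre [ 599.69525208 -221.15729293] [(np.float64(49.4), np.float64(-1.443)), (np.float64(50.3), np.float64(-3.004)), (np.float64(50.4), np.float64(1.694)), (np.float64(50.1), np.float64(0.117))]
disc (array([ 601.5, -220.7,   74.2]), np.float64(2.5))
dp 36 [ 537.27845188 -229.20429969] 62.933387525420656 0.12821647642339729
dp 40 [ 538.27894235 -228.99419713] 61.914296959613644 0.1269171031971583
dp 44 [ 539.27943283 -228.78409457] 60.89531442677996 0.1255742419093421
fp [ 514.95440828 -231.58222013] 85.37967975972934 0.1224062457568208
dp 36 [ 537.27845188 -229.20429969] 63.25585453098595 0.13006666293346753
dp 40 [ 538.27894235 -228.99419713] 62.23661418285698 0.1288043186027769
dp 44 [ 539.27943283 -228.78409457] 61.217476311924656 0.12749994155888955
fp [ 514.95440828 -231.58222013] 85.70143554669703 0.12379369150918063
[array([ 560.34336191, -207.13756484]), array([ 564.91409283, -244.5323801 ])] [ 562.62872737 -225.83497247]
```

The pointers now meet to within about 0.3 mm (fixed (402,460), disc (406,300) in the 8x crop; 0.123 vs 0.127 rad). Next, the stile.

```bash
python3 -m handwheel '{"translation":[[-0.03,0.34,0],[-0.03,0.34,0],[-0.03,0.34,0],[-0.03,0.34,0],[-0.03,0.34,0],[-0.03,0.34,0],[-0.03,0.34,0],[0,0,0]],"twist":[0,0,0,0,0,0,0,0]}';python3 -m handwheel '{"translation":[[0,0.15,0],[0,0,0],[0,0,0],[0,0,0],[0,0,0],[0,0,0],[0,0,0],[0,0,0]],"twist":[0,0,0,0,0,0,0,0]}'; python3 - <<'E'
from h import *
o=get_obs();print(o['tool_pos'],o['tcp_rot'])
import pickle
c=snap('wrist','w5.png');pickle.dump(c,open('w5.pkl','wb'))
for l in ['stile','stile_bore']:
    for r in spot_point('wrist',l)[:2]:
        P=w(c,r['position']); print('  sp',l,round(r['score'],2),P.round(),pix(c,P).round())
E
```

```text
time: 13.3
tool_pos: [513.7, 141.9, 261.4]
tcp_rot: [-3.134, -0.028, -1.444]
contact_force: [0.3, -0.1, 0.5]
grip_width: 91.8
time: 14.3
tool_pos: [514.5, 160.5, 261.0]
tcp_rot: [-3.135, -0.031, -1.447]
contact_force: [-0.6, -0.4, 0.1]
grip_width: 92.0
[514.48318712 160.48137155 260.9839443 ] [-3.13531557 -0.03059881 -1.44739212]
  sp stile 0.97 [556. 158.  -1.] [274. 131.]
  sp stile 0.83 [587. 298.  -2.] [148.  87.]
  sp stile_bore 0.77 [605. 244.  28.] [194.  74.]
  sp stile_bore 0.56 [613. 164.  26.] [276.  77.]
```

View pics/w5.png

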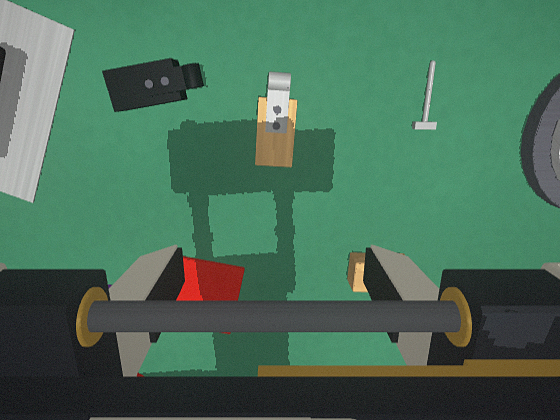

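```bash
python3 -c "
import cv2
i=cv2.imread('pics/w5.png');cv2.imwrite('pics/w5c.png',cv2.resize(i[60:180,220:340],None,fx=5,fy=5,interpolation=2))"
```

```text
(no output)
```

View pics/w5c.png

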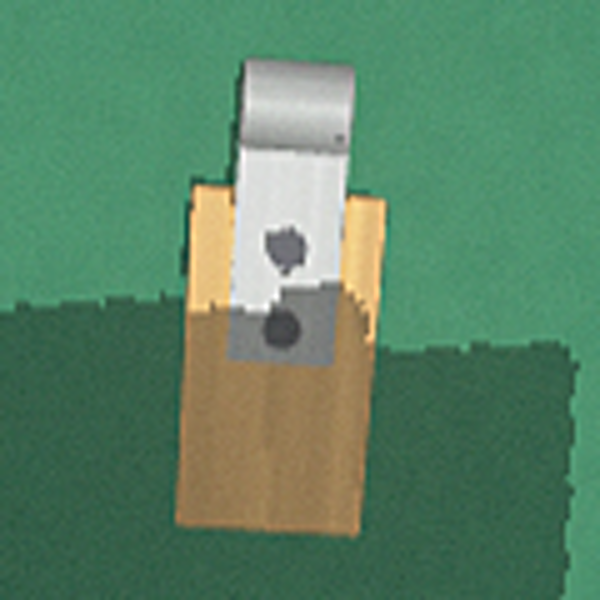

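The crop confirms a wooden block with a steel leaf. Its top corners are at crop (192,184), (386,198), (359,535), (177,525), with the knuckle at (297,105).

```bash
python3 - <<'E'
from g import *
import pickle; c=pickle.load(open('w5.pkl','rb'))
X=lambda a,b,z: onz(c,220+(a+.5)/5-.5,60+(b+.5)/5-.5,z)[:2]
q=np.array([X(a,b,30) for a,b in [(192,184),(386,198),(359,535),(177,525)]]); A=q.mean(0)
print('centre',A,[ (np.hypot(*d).round(1),np.arctan2(d[1],d[0]).round(3)) for d in np.roll(q,-1,0)-q])
n=(X(246,62,36)+X(355,66,36))/2; print('knuckle far edge',n)
d=n-A;print(np.hypot(*d),np.arctan2(d[1],d[0]))
k=[X(282,328,33),X(287,248,33)];print('screws',k,np.arctan2(*(k[1]-k[0])[::-1]))
o=get_obs();print(o['tool_pos'])
E
```

```text
centre [558.23073802 157.41399743] [(np.float64(39.5), np.float64(-1.517)), (np.float64(69.7), np.float64(-3.082)), (np.float64(39.2), np.float64(1.632)), (np.float64(70.0), np.float64(0.064))]
knuckle far edge [616.98642301 160.62568475]
58.84339771182249 0.054607384886180915
screws [array([566.1572077 , 157.77612666]), array([582.07248243, 158.75460941])] 0.06140344441951716
[514.46880736 160.58718887 260.9619538 ]
```

```bash
python3 -m handwheel '{"translation":[[0.1,-0.01,0],[0.1,-0.01,0],[0.09,0,-0.2],[0,0,-0.2],[0,0,-0.2],[0,0,-0.2],[0,0,0],[0,0,0]],"twist":[-0.02,-0.02,0,0,0,0,0,0]}'; python3 - <<'E'
from h import *
o=get_obs();print(o['tool_pos'],o['tcp_rot'],(np.array([558.2,157.4,26])-o['tool_pos'])/150, (-1.511-o['tcp_rot'][2])/1.5708)
import pickle
c=snap('wrist','w6.png');pickle.dump(c,open('w6.pkl','wb'))
E
```

```text
time: 15.45
tool_pos: [560.2, 158.2, 139.6]
tcp_rot: [-3.131, -0.03, -1.511]
contact_force: [-0.1, 0.1, 0.3]
grip_width: 92.1
[560.19862443 158.23969736 139.62437138] [-3.13120037 -0.03011086 -1.51107952] [-0.01332416 -0.00559798 -0.75749581] 5.062692872839764e-05
```

View pics/w6.png

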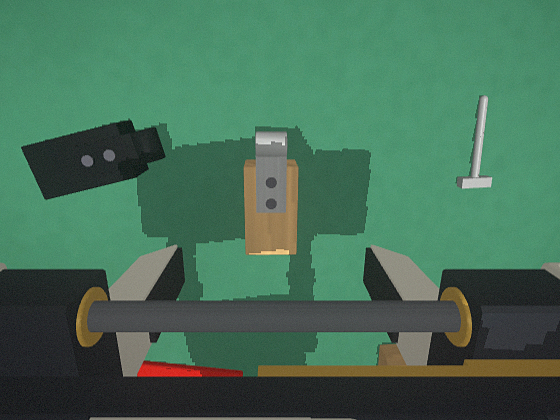

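```bash
python3 - <<'E'
from g import *
import pickle; a=pickle.load(open('w5.pkl','rb'));b=pickle.load(open('w6.pkl','rb'))
i=b['img'][120:270,200:350,::-1]; cv2.imwrite('pics/w6c.png',cv2.resize(i,None,fx=4,fy=4,interpolation=2))
def tri(p,q):
    f_=lambda P: np.r_[pix(a,P)-p,pix(b,P)-q]
    s=least_squares(f_,[560,157,30]); return s.x.round(1),np.abs(s.fun).max().round(2)
print(tri([277.0,109.2],[271,182.5]),tri([276,125.2],[270.5,204]))
E
```

```text
(array([582.2, 158.7,  35.3]), np.float64(0.13)) (array([566.5, 158.1,  36.7]), np.float64(0.13))
```

View pics/w6c.png

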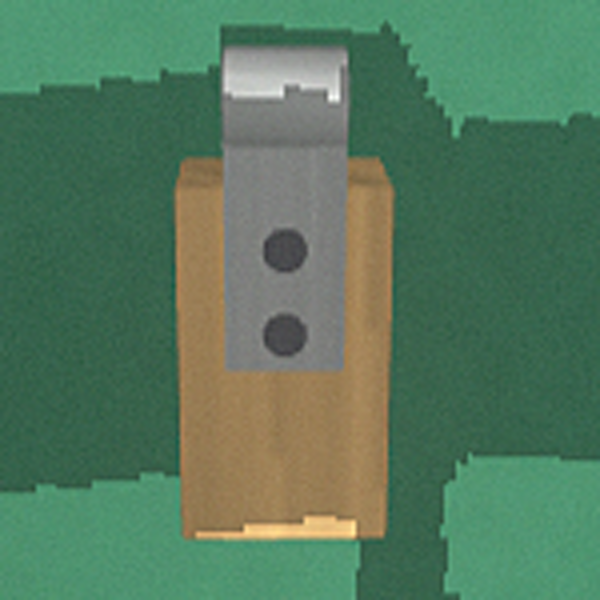

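```bash
python3 -m handwheel '{"translation":[[-0.013,-0.005,-0.15],[0,0,-0.15],[0,0,-0.15],[0,0,-0.15],[0,0,-0.06],[0,0,0],[0,0,0],[0,0,0]],"twist":[0,0,0,0,0,0,0,0]}'; python3 - <<'E'
from h import *
o=get_obs();print(o['tool_pos'],o['tcp_rot'],(np.array([558.2,157.4,26])-o['tool_pos'])/150, (-1.511-o['tcp_rot'][2])/1.5708)
E
```

```text
time: 16.5
tool_pos: [565.1, 158.8, 49.7]
tcp_rot: [-3.11, -0.028, -1.511]
contact_force: [-0.3, 0.2, 0.2]
grip_width: 91.7
[565.12804373 158.79908404  49.6541339 ] [-3.11041186 -0.028154   -1.51123776] [-0.04618696 -0.00932723 -0.15769423] 0.0001513608885011686
```

```bash
python3 -m handwheel '{"translation":[[-0.015,-0.003,-0.03],[-0.015,-0.003,-0.03],[-0.015,-0.003,-0.03],[0,0,-0.03],[0,0,-0.03],[0,0,0],[0,0,0],[0,0,0]],"twist":[0,0,0,0,0,0,0,0]}'; python3 - <<'E'
from h import *
o=get_obs();print(o['tool_pos'],o['tcp_rot'],(np.array([558.2,157.4,26])-o['tool_pos'])/150, (-1.511-o['tcp_rot'][2])/1.5708)
E
```

```text
time: 17.5
tool_pos: [558.1, 157.4, 26.1]
tcp_rot: [-3.11, -0.028, -1.511]
contact_force: [-0.1, 0.2, 1.4]
grip_width: 91.8
[558.09084276 157.41658767  26.06783851] [-3.1097335  -0.02806041 -1.51123803] [ 0.00072771 -0.00011058 -0.00045226] 0.00015153319015915643
```

```bash
python3 -m handwheel '{"translation":[[0,0,0],[0,0,0],[0,0,0],[0,0,0],[0,0,0],[0,0,0],[0,0,0],[0,0,0]],"twist":[0,0,0,0,0,0,0,0]}' 255; python3 - <<'E'
from h import *
o=get_obs();print(o['tool_pos'],o['tcp_rot'],o['contact_force'],o['moment'],o['grip_width'])
E
```

```text
time: 18.5
tool_pos: [558.3, 157.5, 26.5]
tcp_rot: [-3.109, -0.028, -1.511]
contact_force: [-0.4, -0.1, -0.7]
grip_width: 40.3
[558.32532513 157.49610927  26.54576479] [-3.10893037 -0.02796215 -1.51118938] [-0.41503955 -0.12078698 -0.66520301] [ 0.05630909  0.04883985 -0.02667022] 40.3331652854164
```

```bash
python3 -m handwheel '{"translation":[[0,0,0.03],[0,0,0.05],[0,0,0.07],[0,0,0.07],[0,0,0.07],[0,0,0.07],[0,0,0.07],[0,0,0.04]],"twist":[0,0,0,0,0,0,0,0]}'; python3 - <<'E'
from h import *
o=get_obs();print(o['tool_pos'],o['tcp_rot'],o['contact_force'],o['moment'],o['grip_width'])
import pickle
c=snap('wrist','w7.png');pickle.dump(c,open('w7.pkl','wb'))
E
```

```text
time: 19.5
tool_pos: [558.0, 157.4, 102.1]
tcp_rot: [-3.109, -0.028, -1.511]
contact_force: [0.8, -0.1, -0.9]
grip_width: 40.1
[558.00647368 157.40124801 102.13309377] [-3.10909017 -0.0279739  -1.511228  ] [ 0.75566628 -0.0646799  -0.93827269] [0.0232118  0.05597551 0.00428404] 40.10499102211173
```

View pics/w7.png

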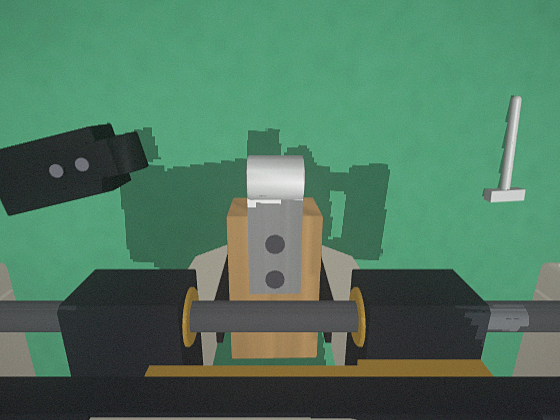

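```bash
python3 -m handwheel '{"translation":[[-0.05,-0.1,0],[-0.05,-0.2,0],[-0.05,-0.2,0],[-0.05,-0.2,0],[-0.05,-0.2,0],[-0.05,-0.2,0],[-0.05,-0.2,0],[-0.05,-0.2,0]],"twist":[0.01,0.01,0.01,0.012,0,0,0,0]}'; python3 -m handwheel '{"translation":[[-0.05,-0.2,0],[-0.05,-0.2,0],[-0.05,-0.2,0],[-0.05,-0.2,0],[-0.05,-0.15,0],[-0.04,-0.1,0],[0,0,0],[0,0,0]],"twist":[0,0,0,0,0,0,0,0]}'; python3 - <<'E'
from h import *
o=get_obs();print(o['tool_pos'],o['tcp_rot'],o['contact_force'],o['moment'],o['grip_width'])
print((np.array([450,-240,96.5])-o['tool_pos'])/150, (-1.445-o['tcp_rot'][2])/1.5708)
E
```

```text
time: 20.55
tool_pos: [495.7, -71.9, 102.0]
tcp_rot: [-3.109, -0.027, -1.438]
contact_force: [0.3, -1.0, -1.9]
grip_width: 40.0
time: 21.55
tool_pos: [449.3, -235.5, 101.3]
tcp_rot: [-3.111, -0.026, -1.441]
contact_force: [-0.2, -0.1, -1.7]
grip_width: 39.8
[ 449.31478638 -235.46461425  101.3004384 ] [-3.11077106 -0.02583444 -1.44139726] [-0.15351503 -0.0927195  -1.73959476] [0.05145352 0.04819968 0.03487092] 39.80345820377329
[ 0.00456809 -0.0302359  -0.03200292] -0.0022935687222820815
```

```bash
python3 -m handwheel '{"translation":[[0,-0.015,-0.016],[0,-0.015,-0.016],[0,0,0],[0,0,0],[0,0,0],[0,0,0],[0,0,0],[0,0,0]],"twist":[-0.002,0,0,0,0,0,0,0]}'; python3 - <<'E'
from h import *
o=get_obs();print(o['tool_pos'],o['tcp_rot'],o['contact_force'],o['moment'],o['grip_width'])
import pickle
c=snap('wrist','w8.png');pickle.dump(c,open('w8.pkl','wb'))
s=snap('scene','s8.png');pickle.dump(s,open('s8.pkl','wb'))
cv2.imwrite('pics/s8c.png',cv2.resize(s['img'][130:270,120:260,::-1],None,fx=4,fy=4,interpolation=2))
cv2.imwrite('pics/w8c.png',cv2.resize(c['img'][0:300,170:370,::-1],None,fx=2,fy=2,interpolation=2))
E
```

```text
time: 22.55
tool_pos: [450.0, -238.3, 96.2]
tcp_rot: [-3.111, -0.025, -1.442]
contact_force: [1.2, 0.1, -2.6]
grip_width: 39.7
[ 450.0062148  -238.30687111   96.18894777] [-3.1107724  -0.02545482 -1.4419466 ] [ 1.21567956  0.10452752 -2.62920055] [ 0.02092738  0.01258696 -0.04453778] 39.685254484808176
```

View pics/w8.png

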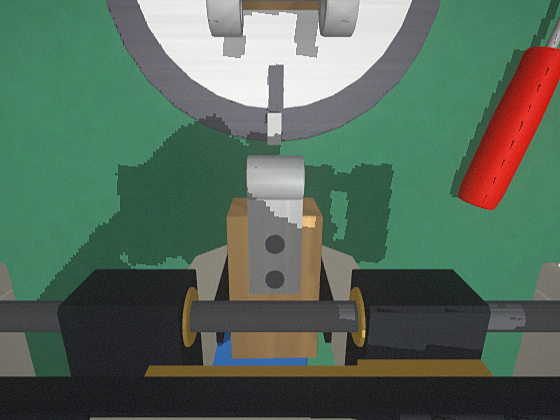

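View pics/w8c.png

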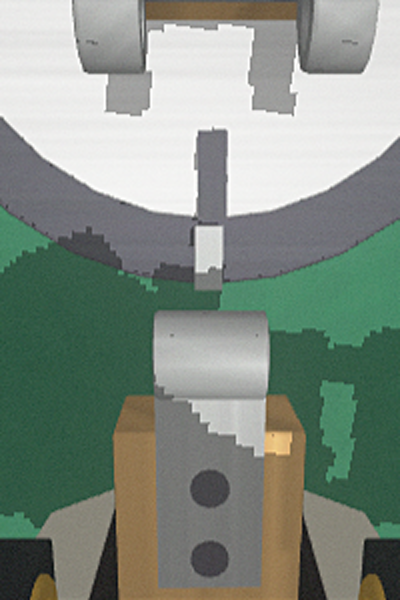

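View pics/s8c.png

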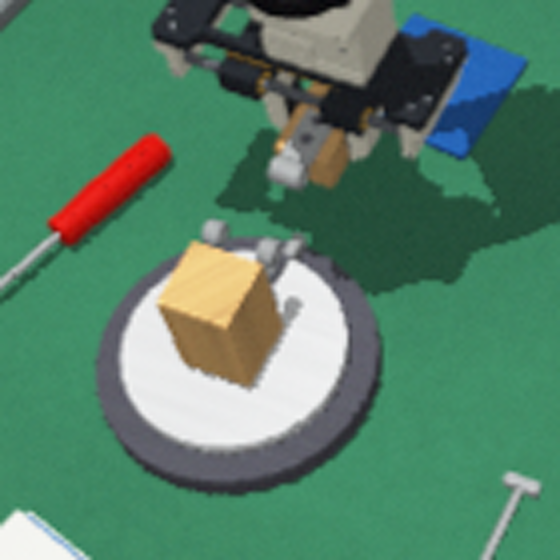

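```bash
python3 - <<'E'
from g import *
import pickle; c=pickle.load(open('w8.pkl','rb'))
X=lambda a,b,z: onz(c,170+(a+.5)/2-.5,(b+.5)/2-.5,z)[:2]
L=[X(74,68,100),X(147,68,100)];R=[X(299,70,100),X(378,70,100)]
print(L,R); m=(L[0]+L[1]+R[0]+R[1])/4; print('mid front',m, np.hypot(*(L[0]-L[1])),np.hypot(*(R[0]-R[1])),np.hypot(*(R[0]-L[1])))
d=(R[0]+R[1]-L[0]-L[1]); print('yaw',np.arctan2(d[1],d[0])+np.pi/2)
for z in (100,103,106,109): 
  S=[X(155,314,z),X(269,315,z)]; dd=S[1]-S[0]; print(z,(S[0]+S[1])/2,np.hypot(*dd),np.arctan2(dd[1],dd[0])+np.pi/2)
u=np.array([np.cos(.126),np.sin(.126)]); o=get_obs()
print('expected stile bore',o['tool_pos'][:2]+51*u)
ed=[X(155,360,109),X(269,360,109)];print('k top',sum(ed)/2)
# stile block side lines
B=[X(114,432,100),X(305,432,100)];print(sum(B)/2)
# predicted pixels of bore points for cross-section
for P in ([560.3,-226,100],): print(pix(c,P))
E
```

```text
[array([ 548.41499584, -201.25166326]), array([ 550.11682838, -213.9867686 ])] [array([ 553.36701955, -240.75736679]), array([ 555.23759308, -254.7617068 ])]
mid front [ 551.78410921 -227.68937636] 12.848312803791526 14.12871489420836 26.967177641916415
yaw 0.1248174462945486
100 [ 508.23481668 -231.08884159] 22.204321878683473 0.1157858075490692
103 [ 508.67373205 -230.93503973] 21.709678219206918 0.11578580754907208
106 [ 509.11264742 -230.78123787] 21.21503455973038 0.11578580754906964
109 [ 509.55156279 -230.62743601] 20.72039090025382 0.11578580754907009
expected stile bore [ 500.57584933 -231.87376343]
k top [ 501.18111611 -231.7224034 ]
[ 484.31181819 -233.75346265]
[280.75653782   6.93525437]
```

```bash
python3 -m handwheel '{"translation":[[0,-0.013,0.002],[0.05,0.006,0],[0.06,0.008,0],[0.06,0.008,0],[0.06,0.008,0],[0,0,0],[0,0,0],[0,0,0]],"twist":[-0.001,0,0,0,0,0,0,0]}'; python3 - <<'E'
from h import *
o=get_obs();print(o['tool_pos'],o['tcp_rot'],o['contact_force'],o['moment'],o['grip_width'])
import pickle
c=snap('wrist','w9.png');pickle.dump(c,open('w9.pkl','wb'))
s=snap('scene','s9.png');pickle.dump(s,open('s9.pkl','wb'))
cv2.imwrite('pics/s9c.png',cv2.resize(s['img'][150:230,140:240,::-1],None,fx=6,fy=6,interpolation=2))
cv2.imwrite('pics/w9c.png',cv2.resize(c['img'][0:300,170:370,::-1],None,fx=2,fy=2,interpolation=2))
E
```

```text
time: 23.65
tool_pos: [487.3, -235.3, 96.3]
tcp_rot: [-3.111, -0.025, -1.443]
contact_force: [-0.3, 0.3, -1.6]
grip_width: 39.9
[ 487.34489849 -235.33678114   96.26550114] [-3.11085712 -0.0253376  -1.4430358 ] [-0.34933313  0.31350129 -1.553351  ] [ 0.01879853  0.10124829 -0.01539642] 39.853752833648265
```

View pics/w9c.png

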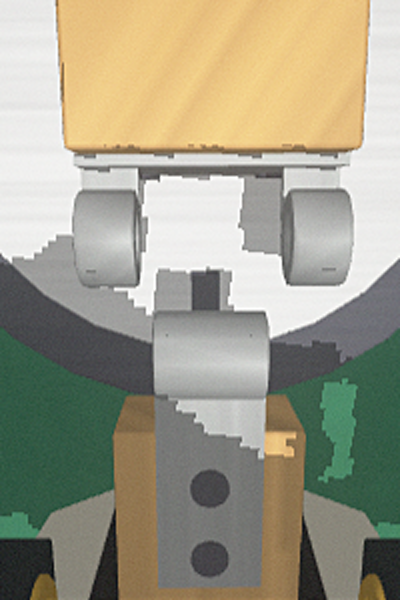

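View pics/s9c.png

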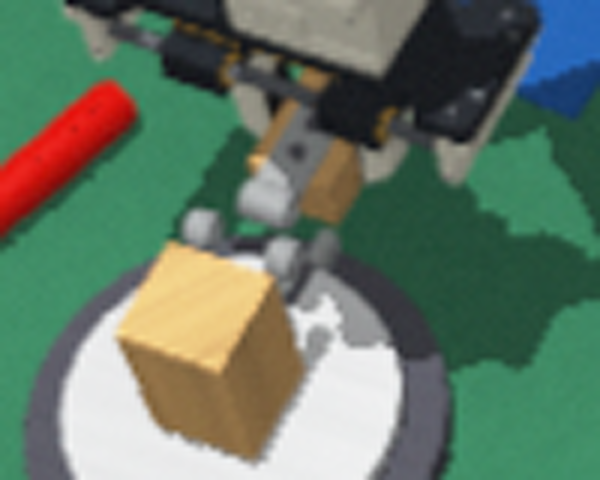

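```bash
cat > k.py <<'E'
from g import *
import pickle
t=np.linspace(0,2*np.pi,181)
def tube(c,B,h,y0,y1,r=9):
    n=np.array([-np.sin(h),np.cos(h),0]);u=np.array([np.cos(h),np.sin(h),0])
    P=[np.array(B)+y*n+r*np.cos(a)*u+r*np.sin(a)*np.array([0,0,1]) for y in (y0,y1) for a in t]
    return np.array([pix(c,p) for p in P])
def ext(q): return np.r_[q[:,0].min(),q[:,0].max(),q[:,1].min(),q[:,1].max()]
def cr(a,b,c_,d,s=2,x0=170,y0=0): return np.array([x0+(a)/s,x0+b/s,y0+c_/s,y0+d/s])-.25
E
python3 - <<'E'
from k import *
c=pickle.load(open('w9.pkl','rb')); h=.125
B=np.array([560.4,-226.2,100])
print('pred jamb L',(ext(tube(c,B,h,14,25))-[170,170,0,0])*2,'R',(ext(tube(c,B,h,-25,-14))-[170,170,0,0])*2)
S=np.array([537.6,-229,100]); print('pred stile',(ext(tube(c,S,h,-11,11))-[170,170,0,0])*2)
def rj(p): 
    return np.r_[ext(tube(c,p,h,14,25))-cr(74,140,188,286),ext(tube(c,p,h,-25,-14))-cr(283,353,188,286)]
s=least_squares(rj,B,diff_step=1e-4);print(s.x,s.fun.round(1))
def rs(p): return ext(tube(c,p,h,-11,11))-cr(153,270,310,398)
s2=least_squares(rs,S,diff_step=1e-4);print(s2.x,s2.fun.round(1))
for zz in (100,):
  s3=least_squares(lambda p:rj(np.r_[p,zz]),B[:2],diff_step=1e-4);s4=least_squares(lambda p:rs(np.r_[p,zz]),S[:2],diff_step=1e-4);print(s3.x,s3.fun.round(1),s4.x,s4.fun.round(1),s3.x-s4.x)
E
```

```text
pred jamb L [ 70.03475634 140.37490334 184.61291075 283.52741216] R [279.09831461 354.28977791 185.27136483 283.43878016]
pred stile [152.40221277 271.2689459  308.46889577 400.16437437]
[ 559.97131347 -226.48547881   98.93088129] [-0.5  1.2 -0.1 -0.1 -1.5  0.8  0.3 -0.1]
[ 537.07115443 -229.01429464   96.70602475] [ 0.3 -0.3 -0.4  0.4]
[ 560.00127574 -226.44887177] [-1.1  1.  -0.2  0.1 -1.2  1.4  0.1  0.1] [ 537.73105002 -228.82833968] [-0.5  0.5 -0.9  1. ] [22.27022572  2.37946791]
```

```bash
python3 -m handwheel '{"translation":[[0.02,0.002,0],[0.03,0.003,0],[0.03,0.003,0],[0.025,0.003,0],[0,0,0],[0,0,0],[0,0,0],[0,0,0]],"twist":[0,0,0,0,0,0,0,0]}'; cat > look.py <<'E'
from k import *
import sys
k=sys.argv[1]
o=get_obs();print(o['tool_pos'],o['tcp_rot'],o['contact_force'],o['moment'],o['grip_width'])
c=snap('wrist','w%s.png'%k);pickle.dump(c,open('w%s.pkl'%k,'wb'))
s=snap('scene','s%s.png'%k);pickle.dump(s,open('s%s.pkl'%k,'wb'))
cv2.imwrite('pics/s%sc.png'%k,cv2.resize(s['img'][170:220,150:220,::-1],None,fx=10,fy=10,interpolation=2))
cv2.imwrite('pics/w%sc.png'%k,cv2.resize(c['img'][110:230,190:340,::-1],None,fx=5,fy=5,interpolation=2))
E
python3 look.py 10
```

```text
time: 24.75
tool_pos: [504.0, -233.7, 96.3]
tcp_rot: [-3.111, -0.025, -1.443]
contact_force: [-0.5, -0.4, -0.9]
grip_width: 40.1
[ 504.02943009 -233.7010332    96.32117941] [-3.1108502  -0.02538057 -1.4434622 ] [-0.49665217 -0.44694437 -0.85452749] [ 0.04130594  0.03425728 -0.04193399] 40.07900798000134
```

View pics/w10c.png

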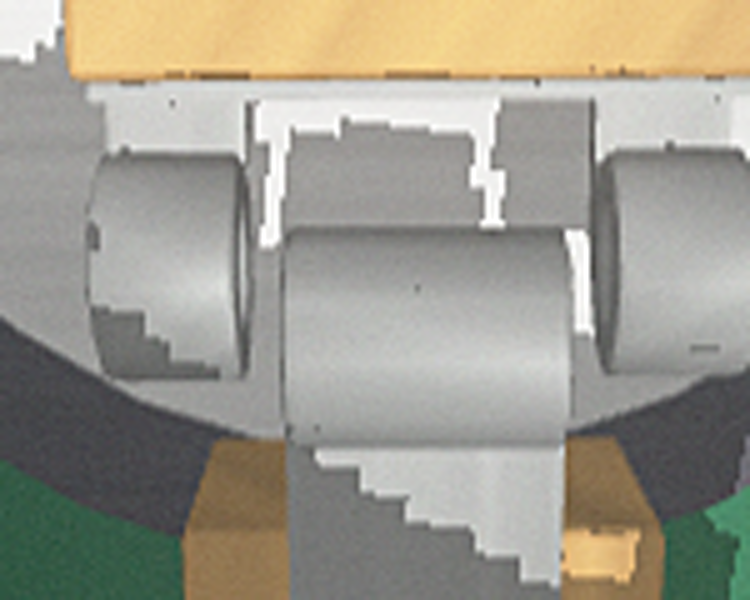

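View pics/s10c.png

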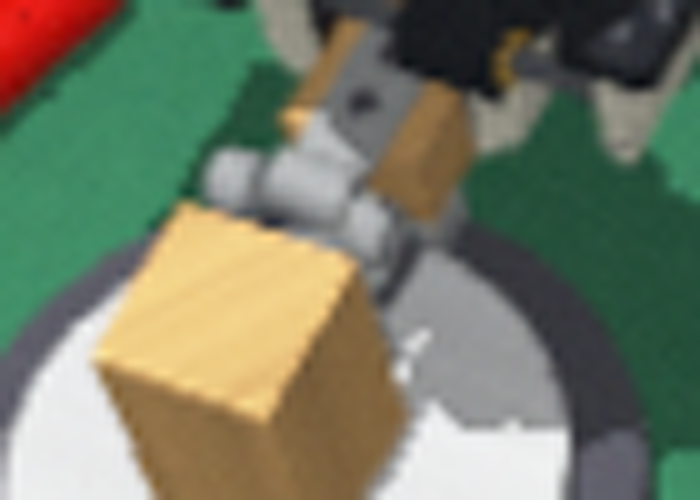

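```bash
cat > fit.py <<'E'
from k import *
def run(k,L,R,S,h=.125,zs=(98,100,102)):
    c=pickle.load(open('w%s.pkl'%k,'rb'))
    C=lambda e:cr(*e,s=5,x0=190,y0=110)+.25-.4
    m=lambda r,e:np.where(np.isnan(e),0,r-np.nan_to_num(e))
    rj=lambda p:np.r_[m(ext(tube(c,p,h,14,25)),C(L)),m(ext(tube(c,p,h,-25,-14)),C(R))]
    rs=lambda p:m(ext(tube(c,p,h,-11,11)),C(S))
    B=np.array([560,-226.3,100.])
    a=least_squares(lambda p:rj(np.r_[p,100]),B[:2],diff_step=1e-4)
    u=np.array([np.cos(h),np.sin(h)]);n=np.array([-u[1],u[0]])
    print('jamb z=100',a.x.round(2),a.fun.round(1))
    a3=least_squares(rj,B,diff_step=1e-4);b3=least_squares(rs,B,diff_step=1e-4);print('free',a3.x.round(2),b3.x.round(2))
    for z in zs:
        b=least_squares(lambda p:rs(np.r_[p,z]),B[:2],diff_step=1e-4)
        d=a.x-b.x; print('stile z',z,b.x.round(2),b.fun.round(2),'fwd',(d@u).round(2),'lat',(d@n).round(2))
E
python3 - <<'E'
from fit import *
N=np.nan
run('10',(88,250,150,380),(592,N,148,375),(284,572,228,446))
E
```

```text
jamb z=100 [ 560.09 -226.44] [-0.5  0.9 -0.5  0.1 -0.4  0.  -0.2  0.7]
free [ 560.01 -226.43   99.5 ] [ 553.26 -227.4    95.  ]
stile z 98 [ 553.87 -227.23] [-0.44  0.45 -0.76  0.82] fwd 6.28 lat 0.01
stile z 100 [ 554.27 -227.12] [-0.9   0.91 -1.08  1.18] fwd 5.86 lat -0.05
stile z 102 [ 554.67 -227.01] [-1.38  1.4  -1.41  1.54] fwd 5.45 lat -0.11
```

```bash
python3 - <<'E'
from k import *
c=pickle.load(open('s10.pkl','rb')); h=.125
n=np.array([-np.sin(h),np.cos(h),0])
J=np.array([560.1,-226.4,100])
q=lambda e:((e-[150,150,170,170])*10).round()
print('L',q(ext(tube(c,J,h,14,25))),'R',q(ext(tube(c,J,h,-25,-14))))
for z,x,y in [(96,553.5,-227.3),(98,553.9,-227.2),(100,554.3,-227.1)]:
    print(z,q(ext(tube(c,[x,y,z],h,-11,11))))
# hole centre line midline
def cp(P): return ((pix(c,P)-[150,170])*10).round()
for B,z in ((J,100),([553.5,-227.3,96],96),([554.3,-227.1,100],100)): print(cp(B))
E
python3 -c "
import cv2
i=cv2.imread('pics/s10.png');cv2.imwrite('pics/s10d.png',cv2.resize(i[175:205,165:200],None,fx=20,fy=20,interpolation=2))"
```

```text
L [334. 407. 181. 261.] R [199. 273. 134. 213.]
96 [263. 373. 139. 232.]
98 [261. 372. 136. 229.]
100 [259. 370. 133. 226.]
[304. 197.]
[318. 185.]
[314. 180.]
```

View pics/s10d.png

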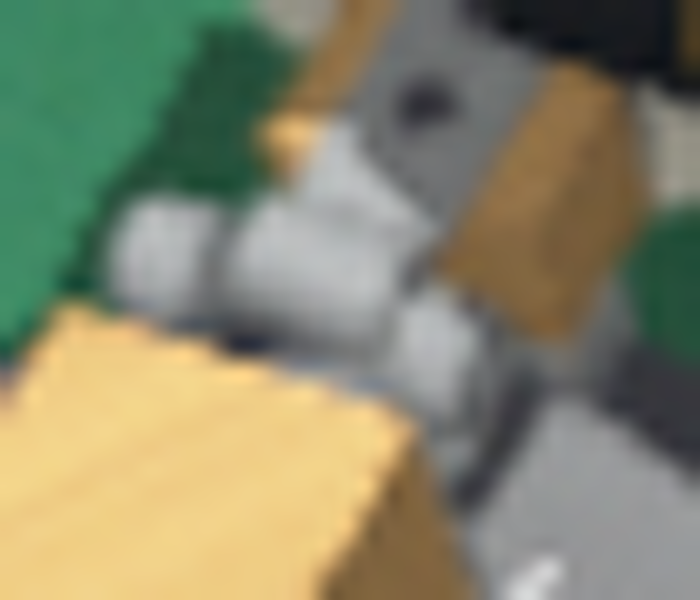

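```bash
python3 - <<'E'
from k import *
c=pickle.load(open('w6.pkl','rb')); h=.06
e=cr(222,349,45,148,s=4,x0=200,y0=120)+.25-.375
f_=lambda p:ext(tube(c,p,h,-11,11))-e
s=least_squares(f_,[609,160,30.],diff_step=1e-4);print(s.x,s.fun)
s=least_squares(lambda p:f_(np.r_[p,30]),[609,160.],diff_step=1e-4);print(s.x,s.fun)
E
```

```text
[608.40702114 160.12495532  26.29385954] [-0.0499966   0.05002183  0.06403453 -0.06462603]
[608.89375045 160.23835826] [-0.29752987  0.298793   -0.12216573  0.13472847]
```

```bash
python3 -m handwheel '{"translation":[[0.01,0.001,0.001],[0.015,0.002,0],[0.013,0.002,0],[0,0,0],[0,0,0],[0,0,0],[0,0,0],[0,0,0]],"twist":[0,0,0,0,0,0,0,0]}'; python3 look.py 11
```

```text
time: 25.85
tool_pos: [510.1, -232.9, 96.5]
tcp_rot: [-3.111, -0.025, -1.444]
contact_force: [0.5, 0.3, -0.8]
grip_width: 40.3
[ 510.1257809  -232.90940425   96.49179949] [-3.11082693 -0.02534438 -1.44353324] [ 0.53022747  0.3078288  -0.81141129] [0.00777801 0.07218661 0.04037323] 40.29525302154454
```

View pics/w11c.png

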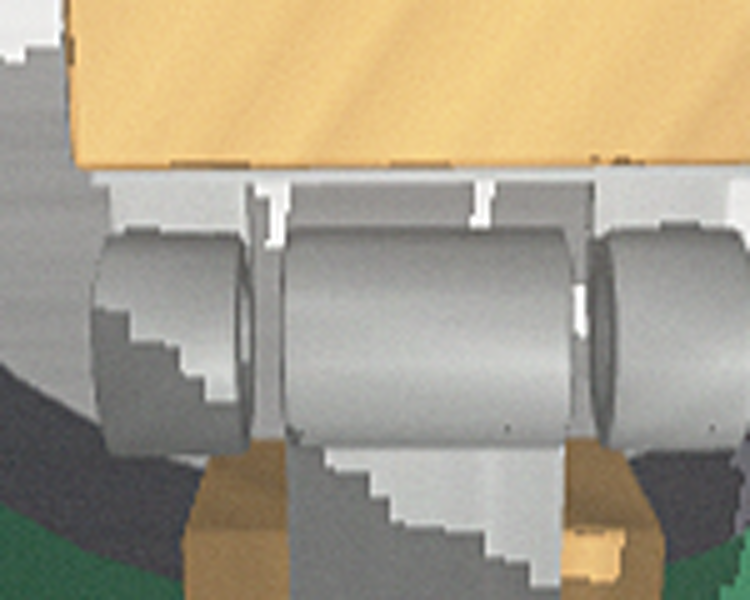

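View pics/s11c.png

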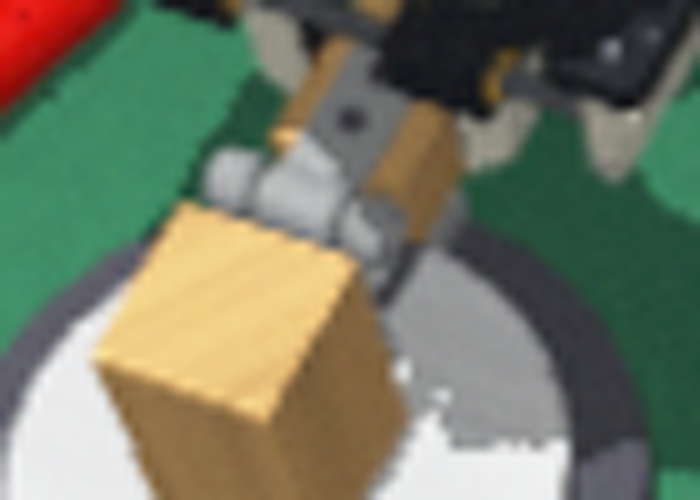

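```bash
python3 - <<'E'
from fit import *
N=np.nan
run('11',(92,252,232,454),(590,N,226,448),(284,572,227,446))
c=pickle.load(open('w11.pkl','rb'));T=c['world_from_camera'];print(T[:3,3])
for P in ([560,-226.4,100],[560,-226.4,101],[561,-226.3,100]): print(pix(c,P))
i=cv2.imread('pics/s11.png');cv2.imwrite('pics/s11d.png',cv2.resize(i[175:205,165:200],None,fx=20,fy=20,interpolation=2))
s=pickle.load(open('s11.pkl','rb')); h=.125
q=lambda e:((e-[165,165,175,175])*20+10).round()
J=np.array([560.1,-226.4,100]);print('L',q(ext(tube(s,J,h,14,25))),'R',q(ext(tube(s,J,h,-25,-14))),'S',q(ext(tube(s,J,h,-11,11))))
E
```

```text
jamb z=100 [ 560.1  -226.42] [-0.3  0.9 -1.1  0.3 -0.5  0.  -0.1  1. ]
free [ 559.94 -226.4    99.23] [ 559.44 -226.61   95.38]
stile z 98 [ 559.97 -226.46] [-0.41  0.41 -0.64  0.69] fwd 0.13 lat 0.02
stile z 100 [ 560.37 -226.35] [-0.87  0.88 -0.96  1.05] fwd -0.28 lat -0.04
stile z 102 [ 560.77 -226.24] [-1.34  1.36 -1.28  1.41] fwd -0.69 lat -0.1
[ 588.08811428 -218.93420655  234.97794691]
[274.59302674 177.93944856]
[274.66496568 178.47005189]
[274.66408751 175.45198198]
L [379. 525. 272. 432.] R [109. 256. 178. 337.] S [205. 428. 212. 398.]
```

View pics/s11d.png

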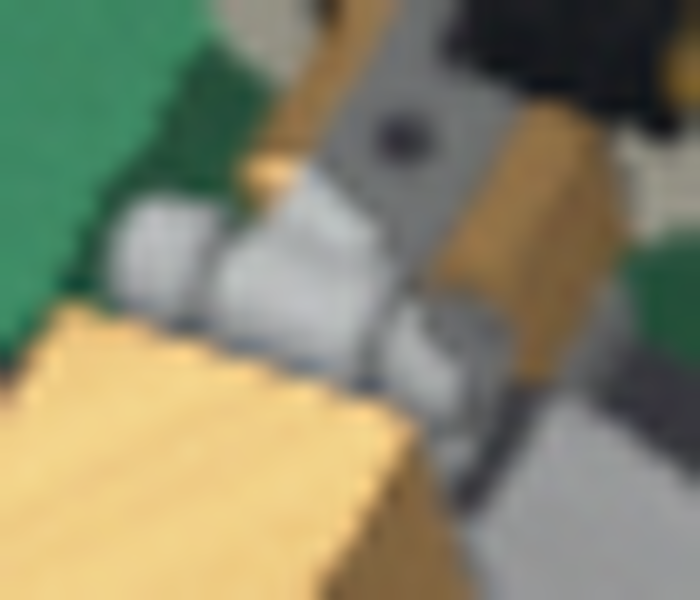

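```bash
python3 - <<'E'
import cv2
i=cv2.imread('pics/w11.png')
a=cv2.resize(i[148:164,205:345],None,fx=5.7,fy=16,interpolation=0);b=cv2.resize(i[192:208,205:345],None,fx=5.7,fy=16,interpolation=0)
import numpy as np
cv2.imwrite('pics/e11.png',np.vstack([a,b]))
E
```

```text
(no output)
```

View pics/e11.png

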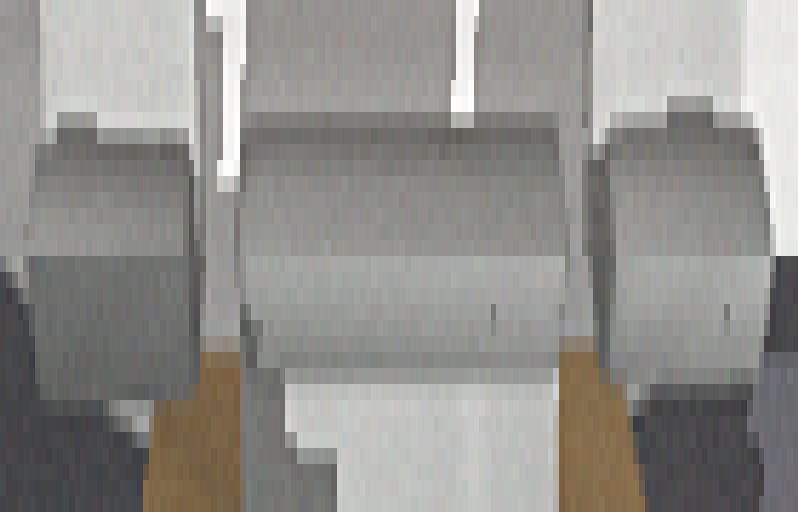

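Nearly coaxial. The stile is yawed about 0.01 rad and sits about 0.2 mm too far forward, so one small correction.

```bash
python3 -m handwheel '{"translation":[[-0.001,-0.0033,0],[0,0,0],[0,0,0],[0,0,0],[0,0,0],[0,0,0],[0,0,0],[0,0,0]],"twist":[0.0065,0,0,0,0,0,0,0]}'; python3 look.py 12;python3 - <<'E'
import cv2
i=cv2.imread('pics/w12.png')
a=cv2.resize(i[148:164,205:345],None,fx=5.7,fy=16,interpolation=0);b=cv2.resize(i[192:208,205:345],None,fx=5.7,fy=16,interpolation=0)
import numpy as np
cv2.imwrite('pics/e12.png',np.vstack([a,b]))
E
```

```text
time: 26.95
tool_pos: [510.0, -233.5, 96.5]
tcp_rot: [-3.111, -0.025, -1.433]
contact_force: [-0.1, 0.0, -1.1]
grip_width: 40.5
[ 509.97466825 -233.4748441    96.51148144] [-3.11078068 -0.02538758 -1.43265379] [-0.07446418  0.01144227 -1.09623226] [0.06680048 0.05969648 0.00519742] 40.4713966873749
```

View pics/e12.png

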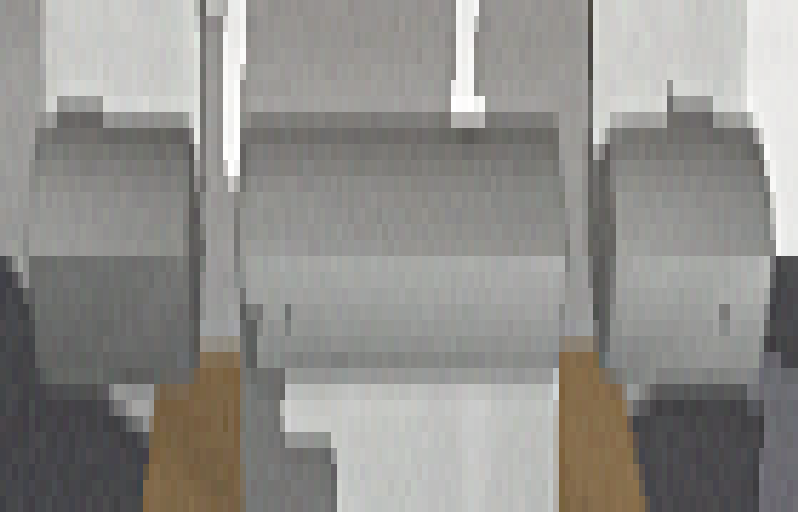

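View pics/w12.png

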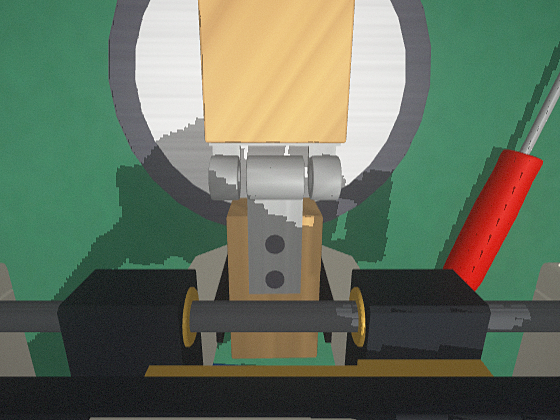

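View pics/w12c.png

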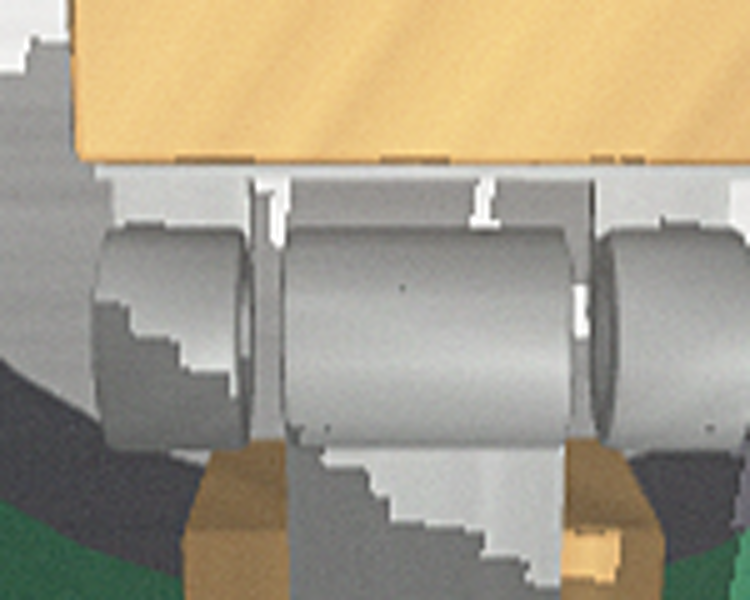

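```bash
python3 - <<'E'
from fit import *
N=np.nan
run('12',(92,252,228,448),(590,N,226,448),(284,572,227,446))
i=cv2.imread('pics/s12.png');cv2.imwrite('pics/s12d.png',cv2.resize(i[150:250,130:230],None,fx=6,fy=6,interpolation=2))
E
```

```text
jamb z=100 [ 560.05 -226.4 ] [-0.3  0.9 -1.4  0.6 -0.5  0.  -0.1  1.1]
free [ 559.84 -226.38   99.01] [ 559.14 -226.6    95.18]
stile z 98 [ 559.7  -226.44] [-0.4   0.4  -0.74  0.8 ] fwd 0.35 lat -0.01
stile z 100 [ 560.1  -226.32] [-0.86  0.87 -1.05  1.16] fwd -0.06 lat -0.08
stile z 102 [ 560.5 -226.2] [-1.33  1.35 -1.38  1.52] fwd -0.47 lat -0.14
```

View pics/s12d.png

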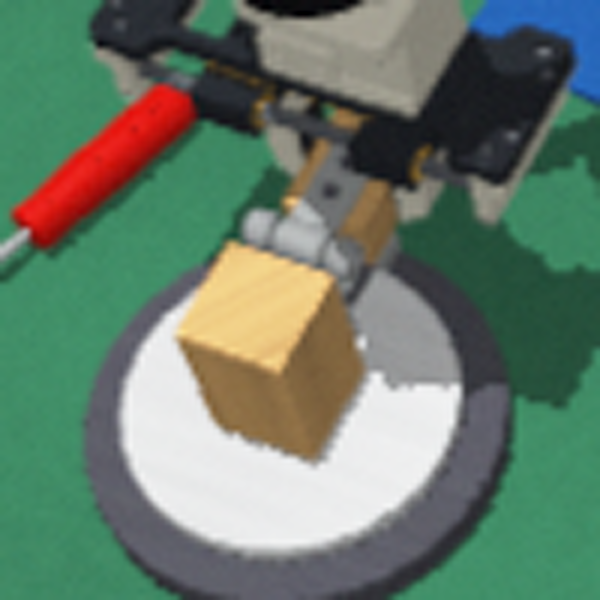

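```bash
python3 - <<'E'
from k import *
c=pickle.load(open('w8.pkl','rb'))
X=lambda a,b,z: onz(c,170+(a+.5)/2-.5,(b+.5)/2-.5,z)[:2]
B=np.array([600,-221.2])
for z in (36,40,44):
  P=X(212.5,172,z);d=B-P;print(z,np.hypot(*d),np.arctan2(d[1],d[0]))
P=X(208.7,258,32);d=B-P;print('fix',np.hypot(*d),np.arctan2(d[1],d[0]))
E
```

```text
36 63.17142550270629 0.130611158810377
40 63.34603902725304 0.12856867275348746
44 63.52091536207542 0.12653742439909607
fix 86.36218535223801 0.11945003565817203
```

```bash
python3 -c "
from plant import *
o=get_obs();print(abs(o['dq']).max(),o['contact_force'],o['grip_width'],o['time']);print(close_job())"
```

```text
0.0010112874970346502 [ 0.56008277 -0.09955662 -1.09416177] 39.95670973686399 27.05
the job is handed in; nothing more can be done
None
```

I turned the jamb until its pointer met the fixed one, then picked up the wooden stile with the steel leaf. Its knuckle is now between the jamb's two knuckles, still held in the air, and I handed the job in at 27 s. The pin and the other bystanders were left alone.

**Last checks:**
- **Pointers:** they agree to about 0.004–0.009 rad, or 0.3–0.6 mm at the rim.
- **Knuckles:** the three lie in line in the wrist view. The residual is about 0.1 mm forward and 0.1 mm sideways, with clear gaps on both sides.
- **Contact:** the arm was still and the outside force was about 1 N, so it is not leaning on the jamb. Grip width was 40 mm.

**Less certain:**
- **Height:** this rests mainly on the gripper's position since the grasp, which puts the stile's underside at 70 mm. Estimating it from apparent size in the pictures read 3–5 mm low. The same method read 3.7 mm low with the stile on the bench, so I treated it as bias; about 1 mm of doubt remains.
- **Tilt:** the tool picked up about 0.03 rad of tilt from the fast downward moves. I could not command it out, so the stile's hole axis may be tilted by up to 1.5°.

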